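# Clip a board down in the test jig and start the test

## Task

The circuit board is lying loose in its test jig. Open the jig's sprung swing clip by pressing down its thumb button, swing the raised foot in over the bare edge strip of the board until the clip points straight at the board, and let it close so that it holds the board down in its place. Then press the round start key firmly, without touching the square stop key, and leave the board clipped and the other things on the bench undisturbed.

Things in the scene. Friction and masses are not known exactly. Their poses are not given: they have to be found in the camera images.
- test_jig: fixed low grey instrument case, aluminium top 38 mm above the bench, 138 mm deep (x) x 204 mm wide (y). Origin on the bench 5 mm behind below its middle; x to its rear, y to its left. Board on the right two thirds, swing clip at the left, two keys at the left front corner. Steel guide pins 8 mm thick stand round the board, tops 3 mm above the board's laminate
- nest (a point): middle of the board's place on top of the case: where the board's origin belongs (guide pins leave it 3 mm of play either way)
- board: green board 122 (x) x 100 mm (y), loose, 0.12 kg, on four 22 mm legs at x = +-50, y = +-38 mm; origin at the centre of its underside, level with the leg ends, z up. Laminate top at z = 24 mm. A steel shield covers x -51 to 35, y -43 to 27 mm, up to z = 31 mm. The clip's foot goes on the strip x = 35 to 61 mm along the +x edge, bare beside a low white connector (y > -12 mm)
- clip_axis (a point): foot of the clip's post on top of the case, on the vertical axis about which the clip swings. The axis stands 22 mm outside the board's +x edge
- clip_swivel (a joint): swing of the clip about its upright axis, rad: 0 = arm straight across the board's edge, at a right angle to it; positive = swung off, foot to the jig's rear and thumb button to its front (counterclockwise from above). Stops at -0.06 and 1.9; turns easily (0.02 N m), stays where left. Starts parked at 1.25 to 1.75, foot beside the board
- clip_arm: the clip's rocker: dark steel strip 14 mm wide in the fork on the post, rubber foot at one end, thumb button at the other. Origin on its pivot pin, 31 mm above the case; x along the arm to the foot. A spring turns the foot down: beside the board the foot hangs about 5 mm below the laminate's top and must be raised to pass over the edge; on the board it presses with about 4 N
- clip_foot (a point): lowest point of the clip's round rubber foot (10 mm thick), 38 mm from the clip's axis
- clip_thumb (a point): top of the clip's domed black thumb button, 22 mm across, 8 mm high, 36 mm from the clip's axis, at the other end from the foot; at rest 46 mm above the case. Pressing it 5 mm brings the foot level with the laminate, 11 to 13 mm gives 7 to 9 mm of clearance, 14 mm is the stop; 2.5 N to start, 8 N at 11 mm. A finger pressing it carries it sideways by friction
- start_key: round white membrane key with an embossed triangle, 22 mm across, nearest the jig's left front corner; origin at the middle of its upper face, which is 3.4 mm above the case. Almost no travel (1.2 mm); it registers at 3 N and bottoms at 5 N, then is rigid; more than 40 N would ruin it
- stop_key: square white membrane key with an embossed square, 15 mm, 34 mm to the right (jig -y) of the start key; same height and stiffness. Not to be pressed
- blue_screwdriver: loose bystander: blue screwdriver, 181 mm long, lying right of the jig; origin under its middle
- cutters: loose bystander: side cutters with yellow handles, 91 mm long, lying; origin under its middle
- braid: loose bystander: small flat yellow reel of braid, 44 mm wide, 10 mm high; origin under its middle
- flux: loose bystander: round white open tin, 60 mm across, 21 mm high, behind the jig; origin under its middle
- sink: loose bystander: black finned heat sink, 30 x 30 x 16 mm, behind the jig to the right; origin under its middle

How it is judged:
On the way, in this order (a step that is already met when the one before it is completed fails the run):
1. the clip has been opened, swung over the board and let go, and holds the board's bare strip (contact force between clip_arm and board above 2 N and x of clip_foot in the frame of board between 0.036 and 0.055 m and distance between board and nest below 0.006 m and angle between board's own z axis and vertical below 0.04 rad and contact force between the arm and clip_arm below 0.1 N), for 0.3 s.
2. the start key is pressed while the clip holds the board (contact force between anything else and start_key above 3 N and contact force between clip_arm and board above 2 N and x of clip_foot in the frame of board between 0.036 and 0.055 m and distance between board and nest below 0.006 m and angle between board's own z axis and vertical below 0.04 rad), for 0.05 s.
At the end, for the whole second after the job is handed in: the foot presses on the bare strip with over 2 N, its middle 36 to 55 mm from the board's centre line (6 mm or more inside the edge, off the shield); the board lies flat in its place (6 mm, 0.04 rad), at rest; the start key was pressed with over 3 N after the clip closed, and is released (contact force between clip_arm and board above 2 N and x of clip_foot in the frame of board between 0.036 and 0.055 m and distance between board and nest below 0.006 m and angle between board's own z axis and vertical below 0.04 rad and linear speed of board below 0.01 m/s and contact force between anything else and start_key below 0.5 N); the robot touches nothing.
It fails at once if the stop key is pressed (more than 1 N) (contact force between anything else and stop_key above 1 N).
It fails at once if the start key is pressed with more than 40 N (contact force between anything else and start_key above 40 N).
It fails at once if the board is knocked out of its place (more than 8 mm) (distance between board and nest above 0.008 m).
It fails at once if a bystander is moved by more than 30 mm (distance of any of blue_screwdriver, cutters, braid, flux, sink from where it was at the start of the episode above 0.03 m).
It also fails if it takes over 42 s, if anything falls off the work surface, if the arm or the gripper's body presses on something with over 40 N, if the wrist force passes 120 N, or if a joint passes its speed limit or range.

## Robot

A 6-joint arm with a two-finger parallel gripper is mounted at the origin on a cart in front of the work surface, level with it; the furniture and walls round the work are solid. World frame = base frame: x ahead of the robot, y to its left, z up, the work surface at z = 0. Lengths are in m, angles in rad, forces in N, time in s.
With the tool pointing down it reaches from about 0.35 to 0.85 m from the base axis. Payload 8.1 kg.
Tool frame: the origin (TCP) lies where the fingers leave the gripper's body, on its centre line; the fingertips stand 84 mm ahead of it and the grasp point (between the pads) lies 65 mm ahead of it; z points along the fingers, y is the line along which they close (so a half turn about z gives the same grasp; the last joint's range is limited). The gripper opens to 93 mm and grips with 3 to 60 N. Pads are 15 mm wide; open, the fingers measure 128 mm over their backs; the gripper's body (75 mm by 188 mm) begins 65 mm behind the grasp point.
Start: joints at [1.146, 0.13, 1.488, -0, 1.523, -0.085], TCP at [0.2, 0.566, 0.303] pointing down, gripper open.
Joint ranges: [-2.96, 2.96], [-0.89, 2.26], [0.02, 2.5], [-1.34, 4.48], [0, 2.73], [-2.66, 2.66]. Speed limits (rad/s): [2.39, 2.39, 2.79, 3.14, 3.14, 3.14].

## Interface

Orientations are given as a rotation vector (axis times angle).
In Python, from plant import robot gives the robot as it stands.
- The arm moves only by the shell command python3 -m jog 'ROWS' [FORCE]. ROWS is text: rows parted by semicolons, each of 5 numbers parted by spaces: the opening, from 0 (shut) to 1 (fully open), then the shift along the tool's x, y, z in m, then the turn about the tool's z in degrees. A call has 1 to 10 rows; each row shifts and turns the commanded pose from where the row before left it, along the tool's axes as they then stand; what a row does not reach is not made up. A row lasts 1/12 s, in which the tool goes at most 41.7 mm and 7.16 degrees, less where a joint would pass 70% of its speed; a pose out of reach is approached as far as the arm can. A call with a gripper value outside its range is refused whole. The fingers move at their own pace and stop on an object; FORCE is the grip in N (left out, the last holds). Time passes only in rows, so rows that do not move let the fingers close. It gives the time, the measured TCP pose, the force, the opening and the grip force at its end, in the units of the state.
- robot.read_state(): the state, without advancing time (a new reading comes with each control period).
- robot.read_camera(name): name is "scene" or "top" or "wrist"; returns a dict with "color" (384x512x3 uint8, red, green, blue), "intrinsics" (3x3 intrinsics, pixels), "pose" (4x4, takes a point from camera to world coordinates); the wrist camera has in their place "tool_from_camera" (4x4, takes a point from camera to tool coordinates, whose origin is the TCP and whose axes are the flange's). Camera axes: x right, y down, z forward; pixel columns grow to the right and rows downward; lengths in m; the calibration is good to about 2 mm. A picture is of the moment at which its call begins: read the wrist's pose just before it. There is no depth.
- robot.close_job(): hands the job in; it is judged then, once.
The state is a dict: "t": time; "q": joint angles; "dq": joint speeds; "joint_torque": joint torques, N m; "tool_pos": TCP position; "orientation": TCP orientation; "force": force on the tool from outside, world axes, zero at the start; "wrist_torque": the same for the moment, N m; "opening": finger opening in m; "gripper_force": force on a finger pad.
Only numpy, scipy, OpenCV 4.12 (cv2) and the standard library are available. Lean on these libraries where they do the work, as an engineer would, in place of code of your own. Each camera call takes 0.05 s, during which the arm holds its last target. There are 200 camera calls.

## Working session

There is one attempt and no reset: what is moved stays moved. The work goes in short steps, Python scripts to look and compute and a shell command to move; the robot and the scene stay as the last step left them, time stands still between calls to the robot, and variables do not carry over. Pictures are saved under pics/ and viewed, at most 10 in all, crops included, and the job is handed in when it is done.

```bash
ls; mkdir -p pics; cat > h.py <<'E'
import numpy as np, cv2
from plant import robot
from scipy.spatial.transform import Rotation as R
def cam(n):
    s=robot.read_state(); c=robot.read_camera(n)
    if n=="wrist":
        T=np.eye(4);T[:3,:3]=R.from_rotvec(s["orientation"]).as_matrix();T[:3,3]=s["tool_pos"]
        P=T@c["tool_from_camera"]
    else: P=c["pose"]
    return c["color"],np.array(c["intrinsics"]),np.array(P)
def ray(K,P,u,v,z):
    d=P[:3,:3]@np.linalg.solve(K,[u,v,1.]); o=P[:3,3]
    return o+d*(z-o[2])/d[2]
def proj(K,P,X):
    p=P[:3,:3].T@(np.array(X)-P[:3,3]); p=K@p; return p[:2]/p[2]
E
python3 - <<'E'
from h import *
a=[]
for n in("scene","top"):
    im,K,P=cam(n); cv2.imwrite(f"pics/{n}0.png",im[:,:,::-1]); np.savez(f"{n}0.npz",im=im,K=K,P=P); print(n,P.round(3).tolist(),K[0,0])
print(robot.read_state())
E
```

```text
pics
scene [[0.915, -0.222, 0.338, 0.153], [-0.404, -0.544, 0.736, -0.71], [0.02, -0.809, -0.587, 0.683], [0.0, 0.0, 0.0, 1.0]] 441.4410510924678
top [[-0.02, -0.998, 0.051, 0.449], [-1.0, 0.019, -0.018, 0.031], [0.017, -0.051, -0.999, 0.984], [0.0, 0.0, 0.0, 1.0]] 351.425406329131
{'t': 0.1, 'q': array([ 1.14561227e+00,  1.31091307e-01,  1.48916765e+00,  1.72802025e-05,
        1.52300891e+00, -8.53767802e-02]), 'dq': array([ 2.56765154e-04, -3.74325158e-04, -2.00913360e-03, -6.62394787e-05,
       -3.37002458e-04,  1.35208668e-03]), 'joint_torque': array([ 8.53231850e-04, -5.61340463e+01, -4.93094838e+01,  7.69878854e-02,
        2.90661666e-02, -3.58880413e-05]), 'tool_pos': array([0.19978848, 0.56536114, 0.30179035]), 'orientation': array([-5.31130439e-01, -3.09592244e+00,  2.53894246e-03]), 'force': array([ 0.60956709, -1.14105245, -0.34809442]), 'wrist_torque': array([-0.01213445, -0.03450825, -0.05643506]), 'gripper_force': 0.0, 'opening': 0.09280096248132381}
```

View pics/top0.png

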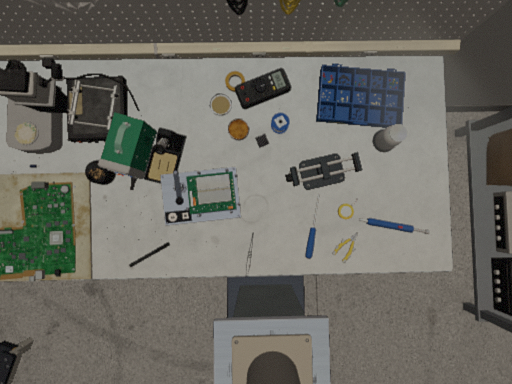

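View pics/scene0.png

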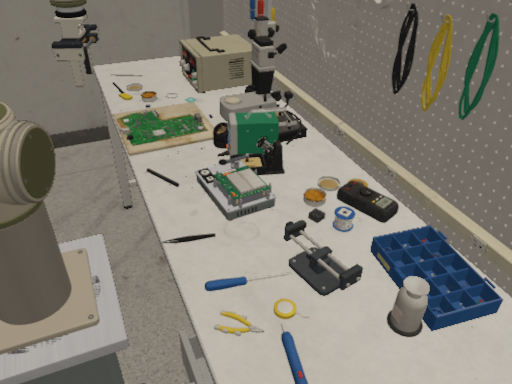

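```bash
python3 - <<'E'
from h import *
d=np.load("top0.npz"); K,P,im=d["K"],d["P"],d["im"]
for n,u,v,z in[("rl",162,172,.038),("rr",240,168,.038),("fr",242,216,.038),("fl",163,222,.038),("thumb",182,203,.084),("foot",178,174,.06),("hands",165,155,.0),("green",155,128,.1),("green2",140,178,.1)]:
    print(n,ray(K,P,u,v,z).round(3))
c=robot.read_camera("wrist"); print(c["tool_from_camera"].round(3).tolist(),c["intrinsics"][0])
cv2.imwrite("pics/topc.png",cv2.resize(im[90:260,70:290,::-1],None,fx=3.5,fy=3.5,interpolation=cv2.INTER_CUBIC))
E
```

```text
rl [0.558 0.283 0.038]
rr [0.565 0.073 0.038]
fr [0.436 0.07  0.038]
fl [0.424 0.281 0.038]
thumb [0.473 0.22  0.084]
foot [0.55  0.235 0.06 ]
hands [0.61  0.284 0.   ]
green [0.663 0.283 0.1  ]
green2 [0.537 0.321 0.1  ]
[[-0.001, -0.967, -0.253, 0.07], [1.0, -0.001, 0.0, 0.001], [-0.001, -0.253, 0.967, -0.082], [0.0, 0.0, 0.0, 1.0]] [298.58343872   0.         254.22824225]
```

View pics/topc.png

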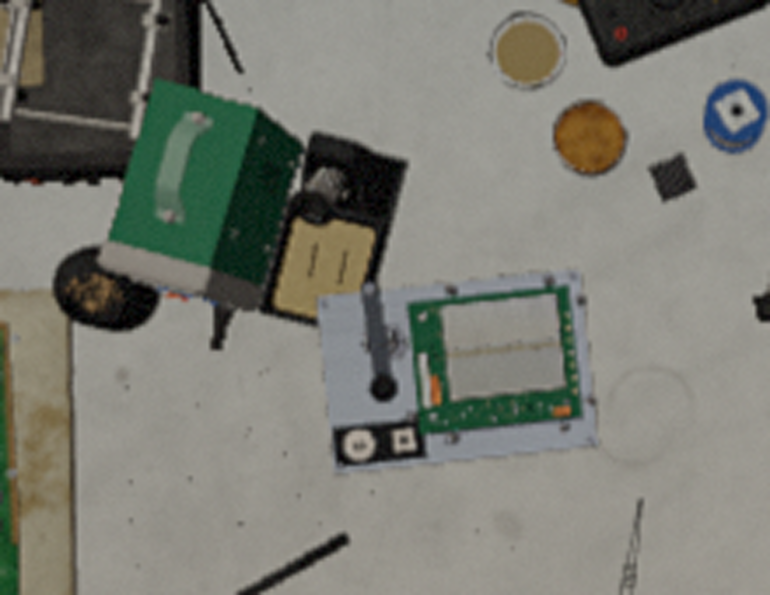

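```bash
python3 -m jog '0 -.034 -.023 0 0;0 -.034 -.023 0 0;0 -.034 -.023 0 0;0 -.034 -.023 0 0;0 -.034 -.023 0 0;0 -.034 -.023 0 0;0 -.034 -.023 0 0;0 -.034 -.023 0 0;0 -.034 -.023 0 0;0 -.034 -.023 0 0' 20; python3 -m jog '0 0 0 0 -7;0 0 0 0 -7;0 0 0 0 -7;0 0 0 0 -7;0 0 0 0 -7;0 0 0 0 -7;0 0 0 0 -7;0 0 0 0 -7;0 0 0 0 -7;0 0 0 0 0'
python3 - <<'E'
from h import *
im,K,P=cam("wrist"); cv2.imwrite("pics/w1.png",im[:,:,::-1]); np.savez("w1.npz",im=im,K=K,P=P)
s=robot.read_state(); print(P.round(3).tolist()); print(R.from_rotvec(s["orientation"]).as_matrix().round(3).tolist(),s["q"],s["force"],s["opening"])
E
```

```text
t: 0.98
tool_pos: [0.4445, 0.2337, 0.3027]
orientation: [0.531, 3.096, 0.0]
force: [0.5, -0.2, -0.5]
opening: 0.0308
gripper_force: 0.0
t: 1.82
tool_pos: [0.4437, 0.2355, 0.3024]
orientation: [1.173, -2.914, 0.0]
force: [0.8, -0.1, -0.4]
opening: 0.0005
gripper_force: 0.0
[[-0.692, 0.698, 0.182, 0.394], [0.722, 0.67, 0.176, 0.188], [0.001, 0.253, -0.967, 0.384], [0.0, 0.0, 0.0, 1.0]]
[[-0.726, -0.687, -0.0], [-0.687, 0.726, -0.0], [0.0, 0.0, -1.0]] [ 3.85788757e-01 -1.35763613e-01  1.75433551e+00  3.33541444e-05
  1.52349187e+00 -1.94278888e+00] [-0.22758344  0.62933308  0.24461196] 0.0002169478512744183
```

View pics/w1.png

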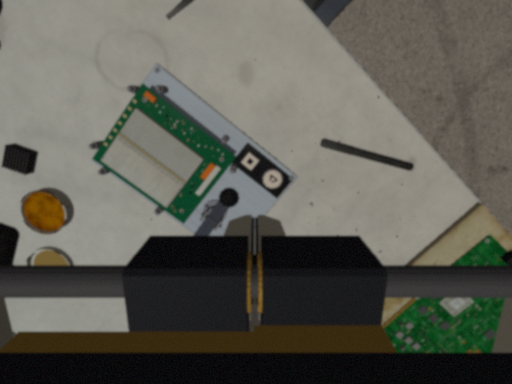

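```bash
python3 - <<'E'
from h import *
d=np.load("w1.npz"); K,P,im=d["K"],d["P"],d["im"]
cv2.imwrite("pics/w1c.png",cv2.resize(im[130:240,170:310,::-1],None,fx=5,fy=5,interpolation=cv2.INTER_CUBIC))
g=cv2.cvtColor(im,cv2.COLOR_RGB2HSV)
m=(cv2.inRange(g,(60,90,30),(90,255,255)));m[:, 300:]=0;m[230:]=0
m=cv2.morphologyEx(m,cv2.MORPH_CLOSE,np.ones((15,15)))
cs,_=cv2.findContours(m,0,2);c=max(cs,key=cv2.contourArea)
W=np.array([ray(K,P,u,v,.062)[:2] for u,v in c[:,0]],np.float32)
r=cv2.minAreaRect(W*1000);print("board",r,cv2.boxPoints(r).round(1).tolist())
w=cv2.inRange(im,(150,150,150),(255,255,255));w[:145]=0;w[200:]=0;w[:,:235]=0;w[:,295:]=0
n,l,s,ce=cv2.connectedComponentsWithStats(w)
for i in range(1,n):
    if 40<s[i,4]<2000: print("white",s[i],ce[i].round(1),(ray(K,P,*ce[i],.0414)*1000).round(1))
k=cv2.inRange(im,(0,0,0),(45,45,45));k[:180]=0;k[212:]=0;k[:,:210]=0;k[:,250:]=0
n,l,s,ce=cv2.connectedComponentsWithStats(k)
for i in range(1,n):
    if s[i,4]>40: print("dark",s[i],ce[i].round(1),(ray(K,P,*ce[i],.081)*1000).round(1))
E
```

```text
board ((499.46954345703125, 153.36227416992188), (99.87004852294922, 122.6762466430664), 5.254063129425049) [[444.1000061035156, 209.89999389648438], [455.3999938964844, 87.69999694824219], [554.7999877929688, 96.9000015258789], [543.5999755859375, 219.0]]
dark [220 189  18  18 248] [228.2 197.4] [479.2 231.6  81. ]
```

View pics/w1c.png

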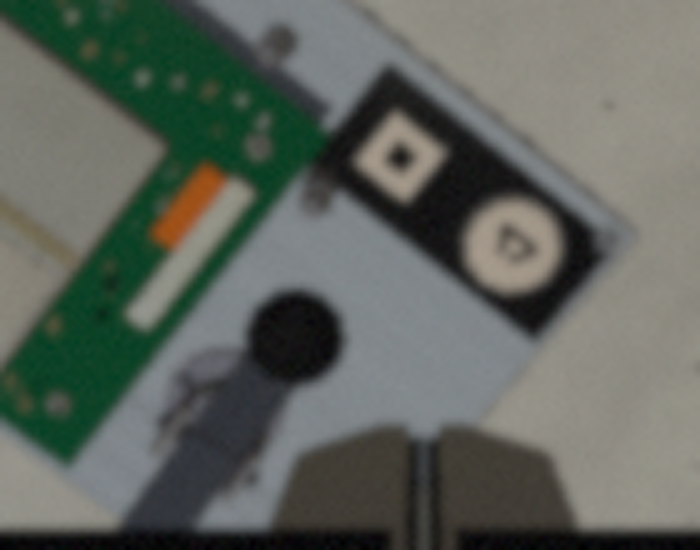

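```bash
python3 - <<'E'
from h import *
d=np.load("top0.npz"); K,P=d["K"],d["P"]
b=ray(K,P,142.9,178.6,0);print("base",b.round(3))
for z in(.05,.08,.1,.12,.14,.16,.2):print(z,proj(K,P,[b[0],b[1],z]).round(1))
print("cable/holder",ray(K,P,131.5,188,0).round(3),ray(K,P,131.5,188,.06).round(3))
d=np.load("w1.npz"); K,P=d["K"],d["P"]
for p in[(272.6,179.2),(250,161.2)]:print(ray(K,P,*p,.0414).round(4))
for z in (.083,):print(ray(K,P,228.8,197.4,z).round(4))
s=robot.read_state();print(s["tool_pos"],s["force"])
E
```

```text
base [0.545 0.346 0.   ]
0.05 [136.8 176.9]
0.08 [132.9 175.7]
0.1 [130.1 174.9]
0.12 [127.1 174.1]
0.14 [124.1 173.2]
0.16 [120.9 172.3]
0.2 [114.  170.3]
cable/holder [0.519 0.378 0.   ] [0.515 0.357 0.06 ]
[0.4375 0.26   0.0414]
[0.4405 0.2259 0.0414]
[0.4782 0.2318 0.083 ]
[0.44373287 0.2354901  0.30248802] [-0.22758344  0.62933308  0.24461196]
```

```bash
python3 -m jog '0 -.0105 -.0127 .02 0;0 -.0105 -.0127 .02 0;0 0 0 .03 0;0 0 0 .03 0;0 0 0 .02 0;0 0 0 0 0;0 0 0 0 0'; python3 - <<'E'
from h import *
s=robot.read_state();print(s["tool_pos"],s["force"])
im,K,P=cam("wrist"); cv2.imwrite("pics/w2.png",im[:,:,::-1]); np.savez("w2.npz",im=im,K=K,P=P)
E
```

```text
t: 2.45
tool_pos: [0.4757, 0.2313, 0.1817]
orientation: [1.159, -2.917, -0.0]
force: [0.4, -1.1, 1.3]
opening: 0.0005
gripper_force: 0.0
[0.47572348 0.2312596  0.18173899] [ 0.37133805 -1.14869291  1.31631699]
```

View pics/w2.png

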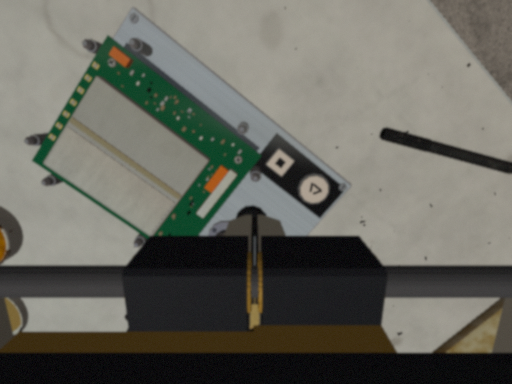

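```bash
python3 -m jog '0 0 0 .006 0;0 0 0 .005 0;0 0 0 0 0' | egrep 'pos|force'; python3 -m jog '0 0 0 .002 0;0 0 0 0 0'| egrep 'pos|force';  python3 -m jog '0 0 0 .002 0;0 0 0 0 0'| egrep 'pos|force';  python3 -m jog '0 0 0 .002 0;0 0 0 0 0'| egrep 'pos|force'
```

```text
tool_pos: [0.4767, 0.2317, 0.1719]
force: [-0.3, 0.3, -1.0]
gripper_force: 0.0
tool_pos: [0.4766, 0.2316, 0.1699]
force: [0.1, 0.3, -0.0]
gripper_force: 0.0
tool_pos: [0.4767, 0.2317, 0.1679]
force: [1.1, 0.4, 2.3]
gripper_force: 1.1
tool_pos: [0.4766, 0.2317, 0.1658]
force: [-0.8, 0.7, 4.8]
gripper_force: 1.8
```

```bash
python3 -m jog '0 0 0 .003 0;0 0 0 .003 0;0 0 0 .003 0;0 0 0 .001 0;0 0 0 0 0' | egrep 'pos|force|ori'
```

```text
tool_pos: [0.4759, 0.2316, 0.1558]
orientation: [1.164, -2.916, -0.001]
force: [-7.2, -0.3, 9.6]
gripper_force: 4.8
```

```bash
python3 - <<'E'
import numpy as np
A=np.array([514.6,238.1]);p=np.array([476.3,231.6])
for a in np.arange(180,93,-9.5):
    q=A+39*np.array([np.cos(np.radians(a)),np.sin(np.radians(a))]);d=q-p;p=q
    print(round(a,1),q.round(1),(d@[-.725,-.688]).round(1),(d@[-.688,.725]).round(1))
E
```

```text
180.0 [475.6 238.1] -4.0 5.2
170.5 [476.1 244.5] -4.8 4.3
161.0 [477.7 250.8] -5.5 3.4
151.5 [480.3 256.7] -6.0 2.5
142.0 [483.9 262.1] -6.3 1.5
132.5 [488.3 266.9] -6.4 0.4
123.0 [493.4 270.8] -6.4 -0.6
113.5 [499.  273.9] -6.2 -1.7
104.0 [505.2 275.9] -5.9 -2.7
94.5 [511.5 277. ] -5.3 -3.6
```

```bash
python3 -m jog '0 -.004 .0052 0 0;0 -.0048 .0043 0 0;0 -.0055 .0034 0 0;0 -.006 .0025 0 0;0 0 0 0 0' | egrep 'pos|force|ori'; python3 - <<'E'
from h import *
im,K,P=cam("wrist");im2,_,_=cam("top"); cv2.imwrite("pics/w3.png",np.hstack([cv2.resize(im[100:240,170:350,::-1],(540,420)),cv2.resize(im2[140:240,130:190,::-1],(252,420))]))
E
```

```text
tool_pos: [0.4824, 0.2577, 0.1574]
orientation: [-1.164, 2.914, -0.001]
force: [0.0, -1.0, 7.9]
gripper_force: 3.9
```

View pics/w3.png

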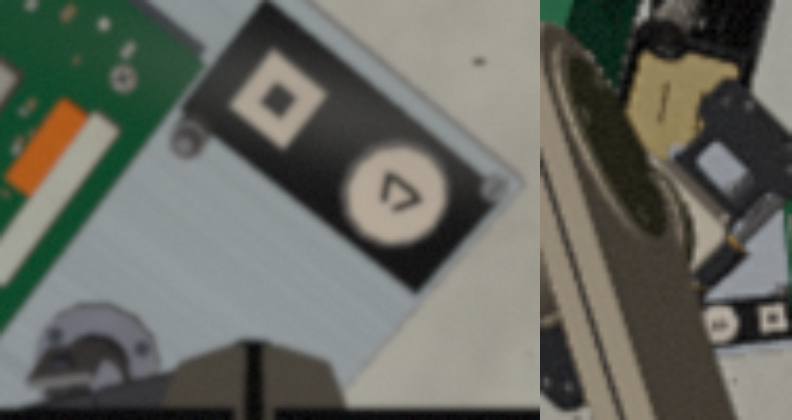

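```bash
python3 -m jog '0 -.0063 .0015 .0005 0;0 -.0064 .0004 .0005 0;0 -.0064 -.0006 0.0005 0;0 0 0 0 0' | egrep 'pos|force|ori';python3 -m jog '0 -.0062 -.0017 0 0;0 -.0059 -.0027 0 0;0 -.0053 -.0036 0 0;0 0 0 0 0' | egrep 'pos|force|ori'
```

```text
tool_pos: [0.4955, 0.2714, 0.1558]
orientation: [-1.163, 2.914, -0.001]
force: [1.6, -1.1, 7.6]
gripper_force: 3.7
tool_pos: [0.5128, 0.2775, 0.1552]
orientation: [-1.164, 2.916, 0.001]
force: [-1.5, 1.6, 8.5]
gripper_force: 4.5
```

```bash
python3 - <<'E'
from h import *
im,K,P=cam("wrist");cv2.imwrite("pics/w4.png",cv2.resize(im[100:240,110:310,::-1],(800,560)))
b=np.array([-.0916,.9958]);y=np.array([-.9958,-.0916]);C=np.array([.4995,.1534])
f=C+.045*b-.0228*y; u=proj(K,P,[*f,.069]);print("foot px",u,(u-[110,100])*4)
A=C+.083*b-.0228*y;u=proj(K,P,[*A,.069]);print((u-[110,100])*4)
E
```

```text
foot px [147.53313566 143.74388098] [150.13254265 174.97552393]
[370.48775192 337.33285336]
```

View pics/w4.png

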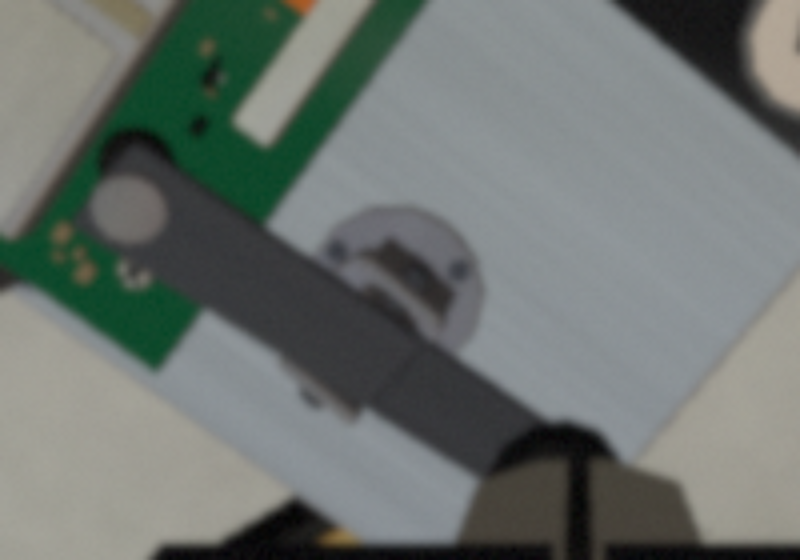

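```bash
python3 -m jog '0 0 0 -.005 0;0 0 0 -.006 0;0 0 0 -.006 0;0 0 0 -.015 0;0 0 0 -.02 0;0 0 0 0 0;0 0 0 0 0;0 0 0 0 0;0 0 0 0 0;0 0 0 0 0' | egrep 'pos|force|ori'; python3 - <<'E'
from h import *
im,K,P=cam("wrist");cv2.imwrite("pics/w5.png",cv2.resize(im[60:260,80:380,::-1],(780,520)))
for n,p in(("foot",(.4967-.0+.0,.0)),):pass
s=robot.read_state();M=R.from_rotvec(s["orientation"]).as_matrix()
t=s["tool_pos"];print(t,s["force"],"to key",(M.T@(np.array([.4375,.260,.0414])-t-M@[0,0,.084])).round(4))
m=cv2.inRange(cv2.cvtColor(im,cv2.COLOR_RGB2HSV),(60,90,30),(90,255,255));m[:,300:]=0;m[236:]=0
m=cv2.morphologyEx(m,cv2.MORPH_CLOSE,np.ones((9,9)))
w=cv2.inRange(im,(140,130,120),(255,255,255))
n,l,st,ce=cv2.connectedComponentsWithStats(w)
k=proj(K,P,[.4375,.260,.0414]);print(k)
for i in range(1,n):
    if np.hypot(*(ce[i]-k))<60 and st[i,4]>60:print(st[i],ce[i],ray(K,P,*ce[i],.0414).round(4))
E
```

```text
tool_pos: [0.5111, 0.2767, 0.2048]
orientation: [1.164, -2.916, 0.0]
force: [-0.1, -0.3, 0.1]
gripper_force: 0.0
[0.51118564 0.27678042 0.20496006] [ 1.24239679 -0.54051901 -0.58408667] to key [0.0647 0.0385 0.0797]
[301.99688077 113.3339471 ]
[257  73  24  25 273] [268.05860806  85.07692308] [0.4408 0.2254 0.0414]
[289 100  26  27 463] [301.03671706 112.91144708] [0.4378 0.2592 0.0414]
```

View pics/w5.png

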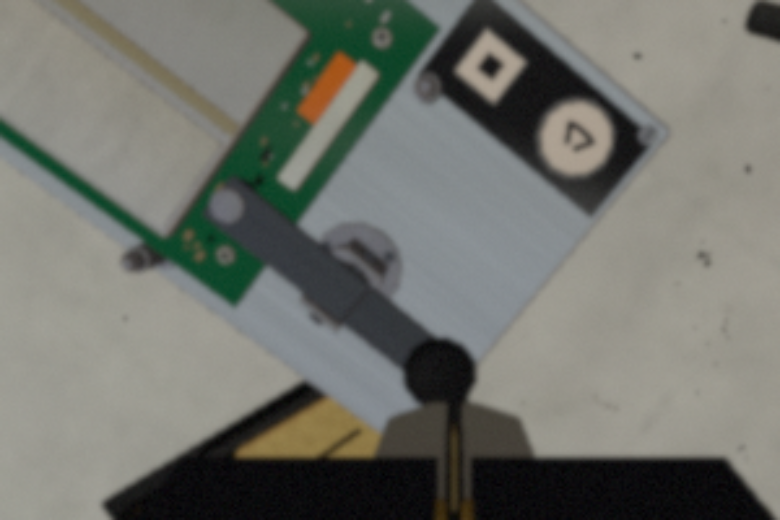

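```bash
python3 -m jog '0 .031 .0178 0 0;0 .031 .0177 0 0;0 0 0 .035 0;0 0 0 .025 0;0 0 0 .01 0;0 0 0 .004 0;0 0 0 0 0;0 0 0 0 0' | egrep 'pos|force|ori'; for i in 1; do python3 -m jog '0 0 0 .001 0;0 0 0 .001 0;0 0 0 .001 0;0 0 0 0 0'|egrep 'pos|force'; done
```

```text
tool_pos: [0.4431, 0.2603, 0.1329]
orientation: [-1.165, 2.917, -0.0]
force: [0.7, -0.5, 0.5]
gripper_force: 0.0
tool_pos: [0.4427, 0.2602, 0.1296]
force: [-0.2, -0.3, -1.2]
gripper_force: 0.0
```

```bash
python3 -m jog '0 0 0 .001 0;0 0 0 .001 0;0 0 0 .001 0;0 0 0 0 0'|egrep 'pos|force'; python3 -m jog '0 0 0 .0007 0;0 0 0 0 0'|egrep 'pos|force'; python3 -m jog '0 0 0 .0007 0;0 0 0 0 0'|egrep 'pos|force'
```

```text
tool_pos: [0.4422, 0.26, 0.126]
force: [-0.7, -0.1, 0.7]
gripper_force: 0.0
tool_pos: [0.4423, 0.26, 0.1256]
force: [-1.6, 0.1, 1.8]
gripper_force: 1.0
tool_pos: [0.4424, 0.2601, 0.125]
force: [-1.5, -1.0, 3.3]
gripper_force: 1.8
```

```bash
python3 -m jog '0 0 0 .0006 0;0 0 0 0 0'|egrep 'pos|force'; python3 -m jog '0 0 0 .0004 0;0 0 0 0 0;0 0 0 0 0'|egrep 'pos|force'
```

```text
tool_pos: [0.4424, 0.2601, 0.1246]
force: [-2.3, -1.2, 4.4]
gripper_force: 2.6
tool_pos: [0.4424, 0.2601, 0.1245]
force: [-4.0, -1.8, 8.6]
gripper_force: 4.5
```

```bash
python3 -m jog '0 0 0 .0004 0;0 0 0 0 0;0 0 0 0 0'|egrep 'pos|force'; python3 -m jog '0 0 0 -.005 0;0 0 0 -.015 0;0 0 0 -.035 0;0 0 0 -.04 0;0 0 0 -.04 0;0 0 0 -.03 0;0 0 0 0 0;0 0 0 0 0;0 0 0 0 0'|egrep 'pos|force'; python3 - <<'E'
from h import *
im,K,P=cam("wrist");cv2.imwrite("pics/w6.png",im[:,:,::-1])
s=robot.read_state();print(s["t"])
E
```

```text
tool_pos: [0.4424, 0.2601, 0.1244]
force: [-5.5, -2.9, 12.0]
gripper_force: 6.2
tool_pos: [0.4422, 0.26, 0.2878]
force: [0.3, 0.4, -0.3]
gripper_force: 0.0
8.9167
```

View pics/w6.png

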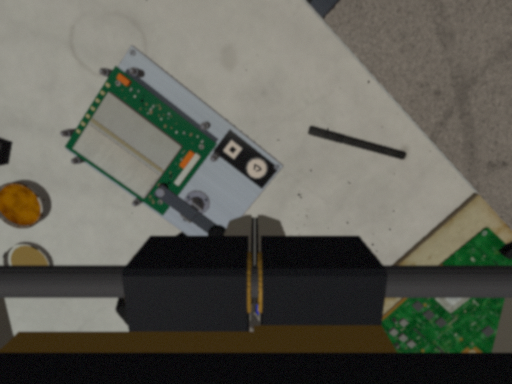

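The picture shows the clip lying across the bare strip, with its foot at about (163,192) and its thumb button at (215,230). The keys at (258,168) and (232,149) are free, so I'm handing in.

```bash
python3 -c "
from plant import robot
print(robot.close_job())"
```

```text
the job is handed in; nothing more can be done
None
```

The clip was swung in and closed over the board's bare strip, the start key was pressed with about 12 N and released without touching the stop key, and the job was handed in at about 9 s; no verdict was returned.

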